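# Open the washer console's hidden service catch and press the service button

## Task

The service door of the washing-machine console is held shut by a concealed catch, a white plate let in flush somewhere along the flat white strip in front of the door; it can be found by feeling lightly along the strip for the place that gives. Press the catch in so that the door springs wide open by itself, then press the blue service button inside and let it go. Use only the fingertips, pick nothing up, and leave the loose things on and around the console where they are.

Things in the scene. Friction and masses are not known exactly. Their poses are not given: they have to be found in the camera images.
- console: white washing-machine control console, fixed, face up on the table: 220 (x) by 660 (y) by 85 mm high. Origin: centre of its underside; z up, x away from the robot, y along its length to the left. Along the face from the left: bare spindle, service door, black display, knob (25 mm high). The door is a flush white flap, 128 (x) by 200 mm (y), hinged on its far edge.
- strip_mid (a point): middle of the flat white strip before the service door, at its surface, 85 mm up; axes as the console's. The strip is 184 mm long (y) by 64 mm wide (x), between end trims 1.5 mm higher. It is rigid except for the catch, whose centre lies on the strip's lengthwise centre line (the y line through this point), anywhere up to 60 mm to either side of this point; it is not reported.
- strip_left (a point): the strip's left (+y) end on its centre line, at the surface, 92 mm from its middle. The catch is a white plate 61 mm (y) by 47 mm (x) in a cut-out of 64 by 50 mm in the strip; its surface lies 2 mm below the strip's, with a thin dark gap round it. A fingertip wholly over the cut-out can press it; one that overlaps the rim meets the rigid strip.
- strip_right (a point): the strip's right (-y) end on its centre line, at the surface, 92 mm from its middle
- catch (a joint): how far the catch is pressed in: 0 at rest, 0.006 m fully in (straight down). It is sprung: it begins to move at about 1.5 N and is fully in at about 4.5 N; the door is freed at about 0.004 m. It springs back when let go.
- door (a joint): service door: 0 shut, 2.3 rad wide open, folded back away from the robot. Once the catch frees it a spring swings it open by itself in about 1 to 2 s and keeps it open.
- service_top (a point): centre of the top of the blue round service button, 26 mm in diameter, on the green circuit board under the door; its top lies 30 mm below the console's face. The compartment is 204 mm (y) by 124 mm (x); the button stands about 60 mm from its near edge and 70 mm from the hinge.
- service (a joint): how far the service button is pressed: 0 at rest, 0.005 m fully down (straight down). Sprung: begins at about 1.4 N, fully down at 4.5 N; returns by itself.
- dial: loose white knob, 52 mm in diameter, 24 mm high, standing on the left end of the console's face; origin: centre of its underside
- driver: loose screwdriver, 190 mm long, lying on the table in front of the console; origin: on the table side of its middle
- dish: loose steel screw dish, 90 mm in diameter, 30 mm high, on the table in front of the console; origin: centre of its underside
- detergent: loose white bottle with a blue cap, 80 mm in diameter, 200 mm high, to the right of the console; origin: centre of its underside
- sheets: loose cardboard box, 70 by 110 by 130 mm high, to the right; origin: centre of its underside
- mug: loose blue mug, 80 mm in diameter, 95 mm high, to the left; origin: centre of its underside
- brush: loose hand brush 200 mm long, lying on the table in front of the left end of the console; origin: underside of its middle

How it is judged:
By the outcome, as a careful person would: the job done as asked, in the order asked, and still so for the second after the job is handed in, with the robot touching nothing.
It also fails if it takes over 51 s, if anything falls off the work surface, if the arm or the gripper's body presses on something with over 40 N, if the wrist force passes 120 N, or if a joint passes its speed limit or range.

## Robot

A 7-joint arm with a two-finger parallel gripper is mounted at the origin on the work surface. World frame = base frame: x ahead of the robot, y to its left, z up, the work surface at z = 0. Lengths are in m, angles in rad, forces in N, time in s.
With the tool pointing down it reaches from about 0.4 to 0.85 m from the base axis. Payload 4.5 kg.
Tool frame: the origin (TCP) lies at the centre of the arm's flange, where the gripper is bolted on; the fingertips stand nose_length ahead of it and the grasp point (between the pads) lies 147 mm ahead of it (nose_length is the distance from the TCP to the fingertips, in m); z points along the fingers, y is the line along which they close (so a half turn about z gives the same grasp; the last joint's range is limited). The gripper opens to 88 mm and grips with 3 to 60 N. Pads are 18 mm wide; open, the fingers measure 123 mm over their backs; the gripper's body (75 mm by 187 mm) begins 45 mm behind the grasp point.
Start: joints at [1.375, 0.689, -0.195, 1.565, 0.157, 0.902, -0.215], TCP at [0.142, -0.609, 0.405] pointing down, gripper open.
Joint ranges: [-3.01, 3.01], [-0.46, 2.08], [-1.47, 1.51], [0.13, 2.56], [-1, 4.14], [0.04, 2.09], [-2.66, 2.66]. Speed limits (rad/s): [2.57, 2.57, 3.14, 3.14, 3.14, 3.14, 3.14].

## Interface

Orientations are given as a unit quaternion [x, y, z, w].
In Python, from plant import * gives the robot as it stands.
- The arm moves only by the tool play_rows, never from a script. Its argument "rows" is a list that holds one entry, the list of rows, each a list of 6 numbers: the shift along the tool's x, y, z normalised to -1 to 1, where 1 is 0.5 m, then the turn, a rotation vector about the tool's x, y, z normalised to -1 to 1, where 1 is 0.5 rad. A call has 1 to 20 rows; each row is the pose to reach, as a shift and turn from the pose commanded when the call began, along the tool's axes at that moment; what a row does not reach only later rows make up. A row lasts 1/12 s, in which the tool goes at most 41.7 mm and 7.16 degrees, less where a joint would pass 70% of its speed; a pose out of reach is approached as far as the arm can. A call with a number of a shift or a turn outside -1 to 1 is refused whole. A call with a gripper value outside its range is refused whole. "claw" is the closure, from 0 (fully open) to 1 (shut), set as the call begins (left out, the last holds). The fingers move at their own pace and stop on an object; "squeeze" is the grip in N (left out, the last holds). Time passes only in rows, so rows that repeat a pose let the fingers close. It gives the time, the measured TCP pose, the force, the opening and the grip force at its end, in the units of the state.
- get_state(): the state, without advancing time (a new reading comes with each control period).
- snapshot(name): name is "scene" or "top" or "wrist"; returns a dict with "pixels" (384x512x3 uint8, blue, green, red), "camera_matrix" (3x3 intrinsics, pixels), "dist_coeffs" ([k1, k2, p1, p2, k3] as OpenCV has them; the pictures are not rectified), "world_to_cam" (4x4, takes a point from world to camera coordinates); the wrist camera has in their place "mount" (4x4, takes a point from camera to tool coordinates, whose origin is the TCP and whose axes are the flange's). Camera axes: x right, y down, z forward; pixel columns grow to the right and rows downward; lengths in m; the calibration is good to about 2 mm. A picture is of the moment at which its call begins: read the wrist's pose just before it. There is no depth.
- finish_job(): hands the job in; it is judged then, once.
The state is a dict: "clock": time; "q": joint angles; "qd": joint speeds; "joint_torque": joint torques, N m; "tool_pos": TCP position; "eef_rot": TCP orientation; "contact_force": force on the tool from outside, world axes, zero at the start; "moment": the same for the moment, N m; "opening": opening from 0.0 (shut) to 1.0 (fully open); "finger_force": force on a finger pad.
Only numpy, scipy, OpenCV 4.12 (cv2) and the standard library are available. Lean on these libraries where they do the work, as an engineer would, in place of code of your own. Each camera call takes 0.05 s, during which the arm holds its last target. There are 200 camera calls.

## Working session

There is one attempt and no reset: what is moved stays moved. The work goes in short steps, Python scripts to look and compute and a tool call to move; the robot and the scene stay as the last step left them, time stands still between calls to the robot, and variables do not carry over. Pictures are saved under pics/ and viewed, at most 10 in all, crops included, and the job is handed in when it is done.

Besides the shell and the picture viewer there is one more tool, called after "Call:" as name([rows], argument=value, ...), one row to a line, values as JSON. play_rows: Moves the arm, as the interface text tells. Its arguments: {"type":"object","properties":{"rows":{"type":"array"},"claw":{"type":"number"},"squeeze":{"type":"number"}},"required":["rows"]}

```bash
mkdir -p pics; ls
python3 - <<'E'
from plant import *
import cv2,numpy as np
s=get_state();print(s['clock'],s['tool_pos'],s['eef_rot'],s['contact_force'],s['opening'])
for n in('scene','top'):
    d=snapshot(n);cv2.imwrite(f'pics/{n}0.png',d['pixels']);np.savez(f'{n}0.npz',**d)
    print(d['camera_matrix'].tolist(),d['dist_coeffs'],np.round(d['world_to_cam'],3).tolist())
try: print(nose_length)
except Exception as e: print(e)
E
```

```text
pics
0.0 [ 0.14224073 -0.60827024  0.40391889] [ 9.93403415e-01  1.14668462e-01 -1.72601942e-04 -8.76440071e-04] [-0.22872793 -0.45689351 -0.34514875] 1.0026846279968518
[[373.02711828780247, 0.0, 259.12043205231214], [0.0, 373.02711828780247, 190.47824028628798], [0.0, 0.0, 1.0]] [-0.05100072  0.          0.          0.          0.        ] [[-0.797, 0.604, 0.012, 0.395], [0.396, 0.537, -0.745, -0.119], [-0.457, -0.588, -0.667, 1.677], [0.0, 0.0, 0.0, 1.0]]
[[409.6312713722415, 0.0, 256.9090269112731], [0.0, 409.6312713722415, 188.50484092601357], [0.0, 0.0, 1.0]] [-0.08420293  0.          0.          0.          0.        ] [[-0.011, -1.0, -0.011, -0.008], [-0.994, 0.012, -0.11, 0.478], [0.11, 0.01, -0.994, 1.261], [0.0, 0.0, 0.0, 1.0]]
0.166
```

View pics/top0.png

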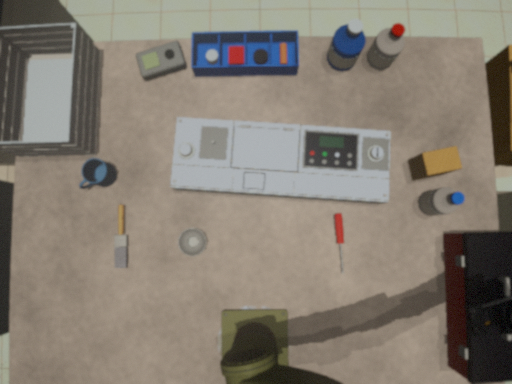

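View pics/scene0.png

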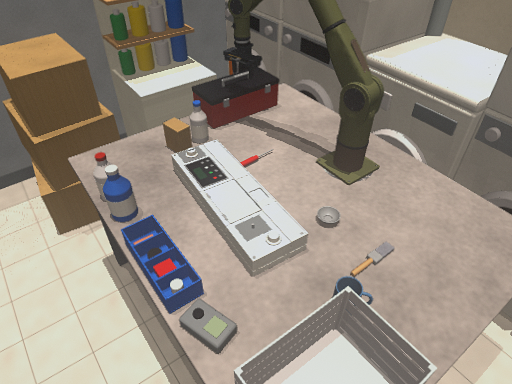

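The top view shows the console at columns 172–391, rows 118–202. The door is at about (265,147), and there is a faint rectangle in the strip near (254,181). I'll enlarge that part and compute positions.

```bash
cat > h.py <<'E'
import cv2,numpy as np
def ray(d,px,z,T=None):
    p=cv2.undistortPoints(np.float64(px).reshape(-1,1,2),np.array(d['camera_matrix']),np.array(d['dist_coeffs'])).reshape(-1,2)
    W=np.linalg.inv(d['world_to_cam']) if T is None else T
    r=np.c_[p,np.ones(len(p))]@W[:3,:3].T; o=W[:3,3]
    return o+r*((z-o[2])/r[:,2])[:,None]
E
python3 - <<'E'
from h import *
d=np.load('top0.npz');im=d['pixels']
c=im[110:210,165:400];c=cv2.resize(c,None,fx=3.4,fy=3.4,interpolation=cv2.INTER_CUBIC)
cv2.imwrite('pics/crop0.png',cv2.createCLAHE(4,(4,4)).apply(cv2.cvtColor(c,cv2.COLOR_BGR2GRAY)))
print(ray(d,[[178,118],[391,130],[388,201],[172,188],[254,181],[233,123],[298,170]],.085).round(4))
E
```

```text
[[ 0.6933  0.2267  0.085 ]
 [ 0.6472 -0.4275  0.085 ]
 [ 0.429  -0.4073  0.085 ]
 [ 0.4765  0.2422  0.085 ]
 [ 0.4945 -0.0055  0.085 ]
 [ 0.6744  0.057   0.085 ]
 [ 0.5263 -0.1384  0.085 ]]
```

View pics/crop0.png

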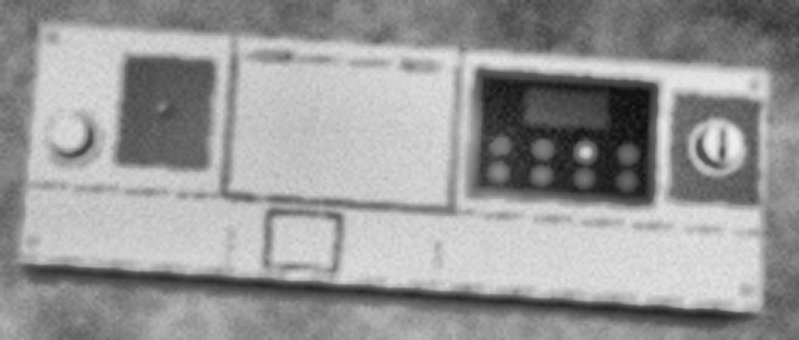

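Measuring from the enlarged crop: the catch outline has corners at about (268,211), (342,214), (338,272) and (265,268). The strip trims are at x≈231 and x≈437. The door spans (234,38) to (450,208).

```bash
cat >> h.py <<'E'
from scipy.spatial.transform import Rotation as R
def rel(s,target_pos,yaw_axis=None):
    r=R.from_quat(s['eef_rot']); return (r.inv().apply(np.array(target_pos)-s['tool_pos'])/.5).round(4)
E
python3 - <<'E'
from plant import *
from h import *
d=np.load('top0.npz')
f=lambda l:ray(d,np.array(l)/3.4+[165,110]-.35,.085)
c=f([(268,211),(342,214),(338,272),(265,268)]);C=c.mean(0)
e=f([(231,246),(437,255)]);dr=f([(234,38),(461,48),(450,208),(225,192)])
print(c.round(3),C.round(4),e.round(3),dr.round(3),dr.mean(0))
k=f([(40,25),(770,70),(22,262),(762,310)])
for a,b in((k[1],k[0]),(k[3],k[2]),(dr[1],dr[0]),(c[1],c[0])):v=a-b;print('yaw',np.arctan2(v[0],-v[1]))
s=get_state();T=C+[-.003,0,.166+.12];print(T,rel(s,T))
r=R.from_quat(s['eef_rot']);print(r.as_matrix().round(3))
w=snapshot('wrist');print(np.round(w['mount'],3).tolist())
E
```

```text
[[ 0.523  0.026  0.085]
 [ 0.52  -0.04   0.085]
 [ 0.468 -0.035  0.085]
 [ 0.472  0.029  0.085]] [ 0.4958 -0.005   0.085 ] [[ 0.492  0.059  0.085]
 [ 0.482 -0.123  0.085]] [[ 0.681  0.056  0.085]
 [ 0.669 -0.149  0.085]
 [ 0.524 -0.135  0.085]
 [ 0.541  0.064  0.085]] [ 0.6037272  -0.04110583  0.085     ]
yaw -0.07588213373477641
yaw -0.07763312597673729
yaw -0.05904528554626127
yaw -0.05399790202347012
[ 0.49277541 -0.00498481  0.371     ] [ 0.9575 -1.015   0.0675]
[[ 0.974  0.228 -0.001]
 [ 0.228 -0.974  0.002]
 [-0.    -0.002 -1.   ]]
[[0.0, -0.952, -0.307, 0.08], [1.0, 0.001, -0.0, 0.001], [0.0, -0.307, 0.952, 0.02], [0.0, 0.0, 0.0, 1.0]]
```

Call:
play_rows([
  [[0.95, -1.0, 0, 0, 0, 0.6], [0.95, -1.0, 0, 0, 0, 0.6], [0.95, -1.0, 0, 0, 0, 0.6], [0.95, -1.0, 0, 0, 0, 0.6], [0.95, -1.0, 0, 0, 0, 0.6], [0.95, -1.0, 0, 0, 0, 0.6], [0.95, -1.0, 0, 0, 0, 0.6], [0.95, -1.0, 0, 0, 0, 0.6], [0.95, -1.0, 0, 0, 0, 0.6], [0.95, -1.0, 0, 0, 0, 0.6], [0.95, -1.0, 0, 0, 0, 0.6], [0.95, -1.0, 0, 0, 0, 0.6], [0.95, -1.0, 0, 0, 0, 0.6], [0.95, -1.0, 0, 0, 0, 0.6], [0.95, -1.0, 0, 0, 0, 0.6], [0.95, -1.0, 0, 0, 0, 0.6], [0.95, -1.0, 0, 0, 0, 0.6], [0.95, -1.0, 0, 0, 0, 0.6], [0.95, -1.0, 0, 0, 0, 0.6], [0.95, -1.0, 0, 0, 0, 0.6]],
], claw=1, squeeze=5)

```text
clock: 1.82
tool_pos: [0.4904, -0.0144, 0.4045]
eef_rot: [0.999, -0.036, -0.001, 0.001]
contact_force: [-0.5, -0.5, -0.3]
opening: 0.005
finger_force: 0.0
```

Run:
```python
from plant import *
from h import *
s=get_state();print(s['clock'],s['tool_pos'],s['eef_rot'],s['contact_force'],s['opening'],s['q'])
w=snapshot('wrist');np.savez('w1.npz',**w,p=s['tool_pos'],r=s['eef_rot']);cv2.imwrite('pics/w1.png',w['pixels'])
```

```text
1.8167 [ 0.4904124  -0.01440139  0.40446998] [ 9.99366177e-01 -3.55884327e-02 -6.55698351e-04  5.27123029e-04] [-0.48045935 -0.50464715 -0.31854106] 0.005191538202969845 [-0.04769655  0.51496278 -0.02648315  1.96673248  0.0227089   0.66158874
 -1.73067267]
```

View pics/w1.png

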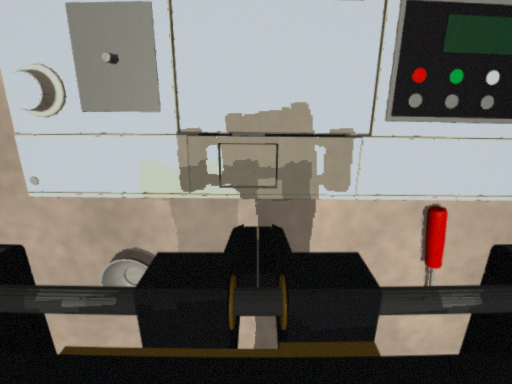

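The wrist view shows the catch rectangle clearly: corners (219,143), (278,143), (278,187) and (219,187). The door's near edge is at row 134, and the tool is aligned with the console.

Run:
```python
from plant import *
from h import *
w=np.load('w1.npz');T=np.eye(4);T[:3,:3]=R.from_quat(w['r']).as_matrix();T[:3,3]=w['p'];T=T@w['mount']
p=ray(w,[(219,143),(278,143),(278,187),(219,187),(183,165),(360,165),(178,134),(370,134)],.085,T);C=p[:4].mean(0)
print(p.round(4),C);s=get_state();print(rel(s,C+[0,0,.166]))
```

```text
[[ 0.5244  0.0229  0.085 ]
 [ 0.5199 -0.0394  0.085 ]
 [ 0.471  -0.037   0.085 ]
 [ 0.4756  0.0284  0.085 ]
 [ 0.5034  0.0646  0.085 ]
 [ 0.4898 -0.1274  0.085 ]
 [ 0.537   0.0649  0.085 ]
 [ 0.5228 -0.1367  0.085 ]] [ 0.49772935 -0.0062861   0.085     ]
[ 0.014  -0.0187  0.3071]
```

Call:
play_rows([
  [[0.01, -0.019, 0.1, 0, 0, 0], [0.01, -0.019, 0.18, 0, 0, 0], [0.01, -0.019, 0.24, 0, 0, 0], [0.01, -0.019, 0.28, 0, 0, 0], [0.01, -0.019, 0.295, 0, 0, 0], [0.01, -0.019, 0.3, 0, 0, 0], [0.01, -0.019, 0.305, 0, 0, 0], [0.01, -0.019, 0.308, 0, 0, 0], [0.01, -0.019, 0.31, 0, 0, 0], [0.01, -0.019, 0.312, 0, 0, 0], [0.01, -0.019, 0.312, 0, 0, 0]],
])

```text
clock: 2.78
tool_pos: [0.497, -0.0045, 0.2495]
eef_rot: [0.999, -0.035, 0.001, -0.0]
contact_force: [0.3, 0.3, 1.0]
opening: 0.002
finger_force: 0.8
```

Call:
play_rows([
  [[0, 0, 0.002, 0, 0, 0], [0, 0, 0.004, 0, 0, 0], [0, 0, 0.006, 0, 0, 0], [0, 0, 0.006, 0, 0, 0], [0, 0, 0.006, 0, 0, 0]],
])

```text
clock: 3.2
tool_pos: [0.497, -0.0044, 0.2458]
eef_rot: [0.999, -0.035, 0.0, 0.0]
contact_force: [1.4, -0.3, 3.0]
opening: 0.006
finger_force: 1.5
```

Moved 3.7 mm with force rising gently, so this is the catch. Pressing further.

Call:
play_rows([
  [[0, 0, 0.002, 0, 0, 0], [0, 0, 0.004, 0, 0, 0], [0, 0, 0.005, 0, 0, 0], [0, 0, 0.005, 0, 0, 0], [0, 0, 0.005, 0, 0, 0], [0, 0, 0.005, 0, 0, 0]],
])

```text
clock: 3.7
tool_pos: [0.497, -0.0044, 0.2435]
eef_rot: [0.999, -0.035, 0.001, 0.0]
contact_force: [1.2, 0.5, 5.2]
opening: 0.005
finger_force: 3.0
```

Call:
play_rows([
  [[0, 0, 0.002, 0, 0, 0], [0, 0, 0.002, 0, 0, 0], [0, 0, 0, 0, 0, 0], [0, 0, -0.02, 0, 0, 0], [0, 0, -0.06, 0, 0, 0], [0, 0, -0.12, 0, 0, 0], [0, 0, -0.2, 0, 0, 0], [0, 0, -0.28, 0, 0, 0], [0, 0, -0.32, 0, 0, 0], [0, 0, -0.32, 0, 0, 0], [0, 0, -0.32, 0, 0, 0], [0, 0, -0.32, 0, 0, 0], [0, 0, -0.32, 0, 0, 0], [0, 0, -0.32, 0, 0, 0], [0, 0, -0.32, 0, 0, 0], [0, 0, -0.32, 0, 0, 0], [0, 0, -0.32, 0, 0, 0], [0, 0, -0.32, 0, 0, 0], [0, 0, -0.32, 0, 0, 0], [0, 0, -0.32, 0, 0, 0]],
])

```text
clock: 5.37
tool_pos: [0.4967, -0.0044, 0.4032]
eef_rot: [0.999, -0.035, 0.0, 0.0]
contact_force: [-1.0, 0.3, -0.5]
opening: 0.007
finger_force: 0.0
```

Run:
```python
from plant import *
from h import *
s=get_state();print(s['clock'],s['tool_pos'],s['eef_rot'],s['contact_force'])
w=snapshot('wrist');np.savez('w2.npz',**w,p=s['tool_pos'],r=s['eef_rot']);cv2.imwrite('pics/w2.png',w['pixels'])
```

```text
5.3667 [ 0.49665294 -0.00440159  0.40320735] [ 9.99384419e-01 -3.50824781e-02  1.57527007e-05  4.39714631e-05] [-1.03339972  0.27424956 -0.53487871]
```

View pics/w2.png

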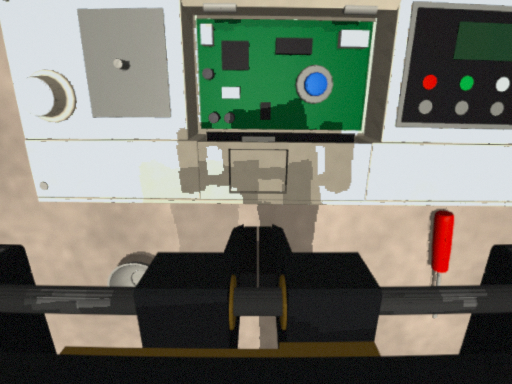

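The door is open, and the blue service button shows at about (316,84) on the green board.

Run:
```python
from plant import *
from h import *
w=np.load('w2.npz');T=np.eye(4);T[:3,:3]=R.from_quat(w['r']).as_matrix();T[:3,3]=w['p'];T=T@w['mount']
def cen(im,box,):
    x0,y0,x1,y1=box;h=cv2.cvtColor(im[y0:y1,x0:x1],cv2.COLOR_BGR2HSV);m=cv2.inRange(h,(100,130,60),(130,255,255));M=cv2.moments(m,True)
    print(M['m00']);return M['m10']/M['m00']+x0,M['m01']/M['m00']+y0
c=cen(w['pixels'],(285,55,345,115));P=ray(w,[c],.055,T)[0];print(c,P)
d=snapshot('top');c=cen(d['pixels'],(232,115,305,170));print(c,ray(d,[c],.055));cv2.imwrite('pics/top1.png',cv2.resize(d['pixels'][80:230,150:410],None,fx=3,fy=3))
s=get_state();print(rel(s,P+[0,0,.166]))
```

```text
419.0
(315.44630071599045, 83.76610978520287) [ 0.58411601 -0.07494503  0.055     ]
26.0
(277.0, 153.84615384615384) [[ 0.58240448 -0.07718588  0.055     ]]
[0.1844 0.1285 0.3645]
```

View pics/top1.png

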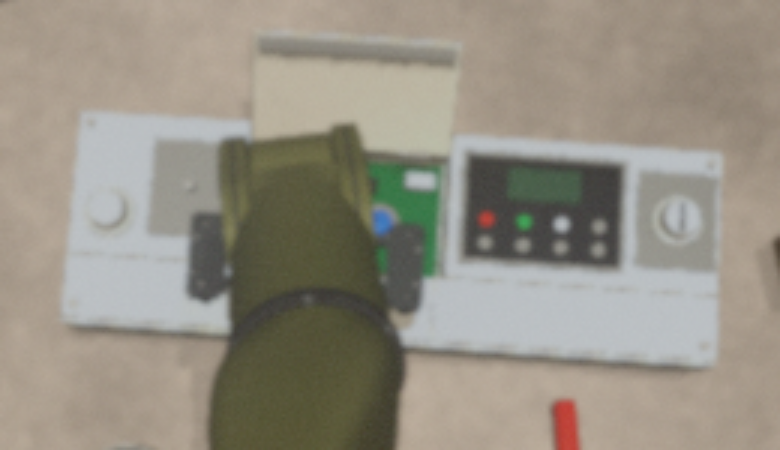

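The top view shows the door folded fully back. Two views agree on the button position to 3 mm. Moving over it, then down.

Call:
play_rows([
  [[0.08, 0.06, 0, 0, 0, 0], [0.15, 0.11, 0.03, 0, 0, 0], [0.184, 0.13, 0.09, 0, 0, 0], [0.184, 0.13, 0.16, 0, 0, 0], [0.184, 0.13, 0.23, 0, 0, 0], [0.184, 0.13, 0.29, 0, 0, 0], [0.184, 0.13, 0.33, 0, 0, 0], [0.184, 0.13, 0.35, 0, 0, 0], [0.184, 0.13, 0.358, 0, 0, 0], [0.184, 0.13, 0.362, 0, 0, 0], [0.184, 0.13, 0.366, 0, 0, 0], [0.184, 0.13, 0.366, 0, 0, 0], [0.184, 0.13, 0.366, 0, 0, 0]],
])

```text
clock: 6.55
tool_pos: [0.5844, -0.0758, 0.2215]
eef_rot: [0.999, -0.035, 0.001, 0.0]
contact_force: [0.9, 0.4, 0.8]
opening: 0.005
finger_force: 0.6
```

Call:
play_rows([
  [[0, 0, 0.002, 0, 0, 0], [0, 0, 0.004, 0, 0, 0], [0, 0, 0.006, 0, 0, 0], [0, 0, 0.008, 0, 0, 0], [0, 0, 0.008, 0, 0, 0], [0, 0, 0.008, 0, 0, 0]],
])

```text
clock: 7.05
tool_pos: [0.5845, -0.0757, 0.2166]
eef_rot: [0.999, -0.035, 0.001, 0.0]
contact_force: [2.0, -0.1, 4.4]
opening: 0.008
finger_force: 2.1
```

Call:
play_rows([
  [[0, 0, 0.002, 0, 0, 0], [0, 0, 0.004, 0, 0, 0], [0, 0, 0.004, 0, 0, 0], [0, 0, 0.004, 0, 0, 0], [0, 0, 0.004, 0, 0, 0], [0, 0, 0.004, 0, 0, 0]],
])

```text
clock: 7.55
tool_pos: [0.5844, -0.0757, 0.2162]
eef_rot: [0.999, -0.035, 0.001, 0.0]
contact_force: [-1.1, 0.4, 18.3]
opening: 0.003
finger_force: 9.2
```

It bottomed out about 5 mm down, so the button is fully pressed. Releasing straight up.

Call:
play_rows([
  [[0, 0, -0.004, 0, 0, 0], [0, 0, -0.014, 0, 0, 0], [0, 0, -0.04, 0, 0, 0], [0, 0, -0.09, 0, 0, 0], [0, 0, -0.15, 0, 0, 0], [0, 0, -0.22, 0, 0, 0], [0, 0, -0.29, 0, 0, 0], [-0.05, 0, -0.36, 0, 0, 0], [-0.12, 0, -0.4, 0, 0, 0], [-0.19, 0, -0.42, 0, 0, 0], [-0.25, 0, -0.42, 0, 0, 0], [-0.25, 0, -0.42, 0, 0, 0], [-0.25, 0, -0.42, 0, 0, 0], [-0.25, 0, -0.42, 0, 0, 0]],
])

```text
clock: 8.72
tool_pos: [0.4595, -0.0669, 0.4245]
eef_rot: [0.999, -0.035, 0.0, 0.0]
contact_force: [0.8, -0.2, 0.2]
opening: 0.006
finger_force: 0.0
```

Run:
```python
from plant import *
import cv2
cv2.imwrite('pics/scene1.png',snapshot('scene')['pixels'])
```

```text
(no output)
```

View pics/scene1.png

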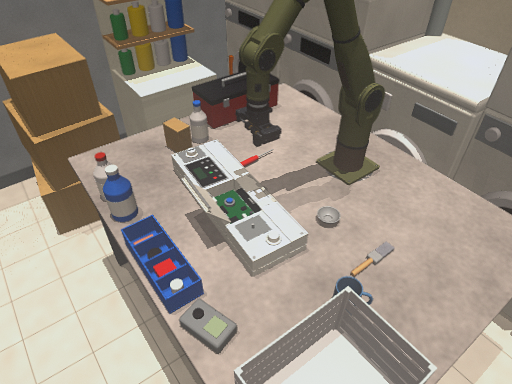

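The scene view shows the door open, the button free at about (230,202), the loose things in place and the arm clear. Handing in.

```bash
python3 -c "
from plant import *
print(finish_job())"
```

```text
the job is handed in; nothing more can be done
None
```

I pressed the catch and the door sprang wide open; I then pressed the blue service button fully, let it go and handed the job in at about 9 s, with the arm clear and the loose things where they were.

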